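# Stand the cutlery case on its heavy end

## Task

The closed metal cutlery case has its cutlery packed at one end, which cannot be seen: lift it off the worktop to feel which end is heavier, then stand it upright, heavy end down, in the empty bay of the wooden tray. Set it down rather than dropping it or letting it topple, let go, and leave the salt shaker standing in the other bay and the candle as they are.

Things in the scene. Friction and masses are not known exactly. Their poses are not given: they have to be found in the camera images.
- case: closed aluminium case, 150 x 46 x 46 mm, about 0.54 kg, like dark caps on both ends, lying on the worktop. Origin at its middle, x along its length (ends at +-75 mm). A pack of about 0.4 kg is shut inside near one end, 50 mm off the middle, towards +x or -x anew each start, and stays at that end when handled. Held by the middle, the case pulls down at the heavy end with about 0.18 N m.
- tray: low wooden tray, fixed, 92 x 192 x 20 mm, with two open bays, each 76 mm (x) by 84 mm (y) inside, side by side along its y; walls 8 mm thick, rim 20 mm and bay floor 6 mm above the worktop. Origin at the middle of its underside; the empty bay is at +y, the salt shaker stands in the bay at -y.
- bay (a point): middle of the floor of the tray's empty bay, 6 mm above the worktop, axes as the tray's
- shaker: glass salt shaker with a grey metal top, 44 mm across, 90 mm tall, standing loose in the tray's other bay, 90 to 102 mm from the middle of the empty bay; origin at the middle of its underside, z up
- candle_1: candle in a glass, 76 mm across, 90 mm tall, standing loose behind the work; origin at the middle of its underside, z up
Things that resemble listed ones, but are neither listed nor needed, are in the scene too. What is shaped like the case but blue is not meant.

How it is judged:
On the way:
1. the case is lifted off the worktop (its centre more than 45 mm up) (height (world z) of case above 0.045 m), for 0.2 s.
At the end, for the whole second after the job is handed in: The case stands upright (within 4 degrees) and at rest on the floor of the tray's empty bay (its middle within 25 mm of the bay's), with the hidden weight in its lower end, and is let go; shaker and candle stand upright ((angle between case's own x axis and vertical below 0.07 rad or angle between case's own x axis and vertical above 3.0716 rad) and height (world z) of pack below 0.05 m and height (world z) of case between 0.076 and 0.086 m and horizontal distance between case and bay below 0.025 m and linear speed of case below 0.02 m/s and angular speed of case below 0.1 rad/s and angle between each of shaker, candle_1's own z axis and vertical below 0.1 rad); the robot touches nothing.
It fails at once if the case is dropped or topples (moves faster than 0.7 m/s out of the fingers) (contact force between the fingers and case below 0.2 N and linear speed of case above 0.7 m/s).
It fails at once if the salt shaker is knocked over, or shifted more than 30 mm (angle between shaker's own z axis and vertical above 0.5 rad or distance of shaker from where it was at the start of the episode above 0.03 m).
It fails at once if the candle is knocked over, or shifted more than 30 mm (angle between candle_1's own z axis and vertical above 0.5 rad or distance of candle_1 from where it was at the start of the episode above 0.03 m).
It also fails if it takes over 48 s, if anything falls off the work surface, if the arm or the gripper's body presses on something with over 40 N, if the wrist force passes 120 N, or if a joint passes its speed limit or range.

## Robot

A 6-joint arm with a two-finger parallel gripper is mounted at the origin on the work surface; the furniture and walls round the work are solid. World frame = base frame: x ahead of the robot, y to its left, z up, the work surface at z = 0. Lengths are in m, angles in rad, forces in N, time in s.
With the tool pointing down it reaches from about 0.35 to 0.925 m from the base axis. Payload 6.4 kg.
Tool frame: the origin (TCP) lies at the very end of the fingers, on their centre line; the grasp point (between the pads) lies env.hold_point_z behind it (env.hold_point_z is the distance from the TCP to the grasp point, in m); z points along the fingers, y is the line along which they close (so a half turn about z gives the same grasp; the last joint's range is limited). The gripper opens to 85 mm and grips with 20 to 120 N. Pads are 22 mm wide; open, the fingers measure 114 mm over their backs; the gripper's body (76 mm by 85 mm) begins 54 mm behind the grasp point. The pads swing forward as they close: fully open they stand 13 mm farther back than shut.
Start: joints at [1.069, 0.245, 1.558, -0, 1.339, -0.174], TCP at [0.209, 0.615, 0.231] pointing down, gripper open.
Joint ranges: [-3.13, 3.13], [-1.02, 2.26], [0.13, 2.54], [-0.95, 4.09], [0.21, 2.88], [-2.74, 2.74]. Speed limits (rad/s): [2.57, 2.57, 3.14, 3.14, 3.14, 3.14].

## Interface

Orientations are given as a unit quaternion [x, y, z, w].
In Python, from rig import env, viewer gives the robot as it stands.
- The arm moves only by the shell command python3 -m handwheel 'ROWS' [FORCE]. ROWS is a JSON object of lists of equal length, an entry for each row: "offset": the shift along the tool's x, y, z in mm, a list of three; "spin": the turn about the tool's z in degrees; "fingers": the gripper command: -1 is fully open, 1 is shut, values between are in proportion. In form: {"offset": [[dx, dy, dz], ...], "spin": [spin, ...], "fingers": [fingers, ...]}. A call has 1 to 20 rows; each row is the pose to reach, as a shift and turn from the pose commanded when the call began, along the tool's axes at that moment; what a row does not reach only later rows make up. A row lasts 1/12 s, in which the tool goes at most 41.7 mm and 7.16 degrees, less where a joint would pass 70% of its speed; a pose out of reach is approached as far as the arm can. A call with a gripper value outside its range is refused whole. The fingers move at their own pace and stop on an object; FORCE is the grip in N (left out, the last holds). Time passes only in rows, so rows that repeat a pose let the fingers close. It gives the time, the measured TCP pose, the force, the opening and the grip force at its end, in the units of the state.
- env.get_state(): the state, without advancing time (a new reading comes with each control period).
- viewer.read_camera(name): name is "scene" or "top" or "wrist"; returns a dict with "color" (400x640x3 uint8, blue, green, red), "camera_matrix" (3x3 intrinsics, pixels), "rvec" (rotation vector, rad) and "tvec" (3), from world to camera coordinates, as OpenCV has them; the wrist camera has in their place "T_tool_cam" (4x4, takes a point from camera to tool coordinates, whose origin is the TCP and whose axes are the flange's). Camera axes: x right, y down, z forward; pixel columns grow to the right and rows downward; lengths in m; the calibration is good to about 2 mm. A picture is of the moment at which its call begins: read the wrist's pose just before it. There is no depth.
- env.sign_off(): hands the job in; it is judged then, once.
The state is a dict: "clock": time; "joint_pos": joint angles; "dq": joint speeds; "tau": joint torques, N m; "tool_pos": TCP position; "orientation": TCP orientation; "contact_force": force on the tool from outside, world axes, zero at the start; "ft_torque": the same for the moment, N m; "finger_gap": opening from 0.0 (shut) to 1.0 (fully open); "gripper_force": force on a finger pad.
Only numpy, scipy, OpenCV 4.12 (cv2) and the standard library are available. Lean on these libraries where they do the work, as an engineer would, in place of code of your own. Each camera call takes 0.05 s, during which the arm holds its last target. There are 200 camera calls.

## Working session

There is one attempt and no reset: what is moved stays moved. The work goes in short steps, Python scripts to look and compute and a shell command to move; the robot and the scene stay as the last step left them, time stands still between calls to the robot, and variables do not carry over. Pictures are saved under pics/ and viewed, at most 10 in all, crops included, and the job is handed in when it is done.

```bash
mkdir -p pics; ls; python3 - <<'E'
from rig import env, viewer
import cv2
print(env.get_state()); print(env.hold_point_z)
for n in ("scene","top"):
    r=viewer.read_camera(n); cv2.imwrite(f"pics/{n}0.png",r["color"]); print(n,r["camera_matrix"],r["rvec"],r["tvec"])
E
```

```text
pics
{'clock': 0.0, 'joint_pos': array([ 1.06887885e+00,  2.45830629e-01,  1.55903174e+00, -3.47367605e-06,
        1.33870087e+00, -1.74104474e-01]), 'dq': array([-0.00053327, -0.00098978, -0.00049125,  0.00215417,  0.00085781,
       -0.00072395]), 'tau': array([ 5.53999162e-04, -4.29517329e+01, -3.26126432e+01, -9.42295082e-05,
        5.40936031e-03,  1.69619369e-05]), 'tool_pos': array([0.20900399, 0.61488333, 0.2301602 ]), 'orientation': array([ 1.63173112e-01,  9.86596962e-01, -9.30102206e-04, -3.25140199e-04]), 'contact_force': array([-0.10893162,  0.76323629, -0.49921437]), 'ft_torque': array([ 0.02889276, -0.00276056, -0.05012708]), 'gripper_force': 0.0, 'finger_gap': 1.0014845333897802}
0.0187
scene [[392.52061921   0.         319.9560837 ]
 [  0.         392.52061921 198.65982215]
 [  0.           0.           1.        ]] [ 2.14701682 -0.82845968  0.36384951] [-0.37444478  0.2503676   0.72453471]
top [[442.25484009   0.         316.51233885]
 [  0.         442.25484009 206.00833866]
 [  0.           0.           1.        ]] [ 2.15850108 -2.1829901   0.10955109] [0.00582033 0.51099435 1.02828713]
```

View pics/top0.png

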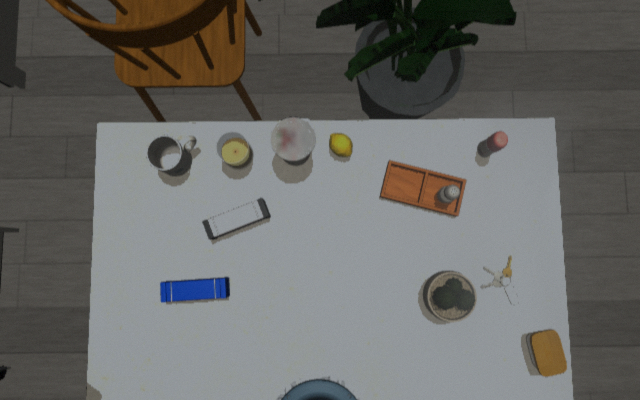

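View pics/scene0.png

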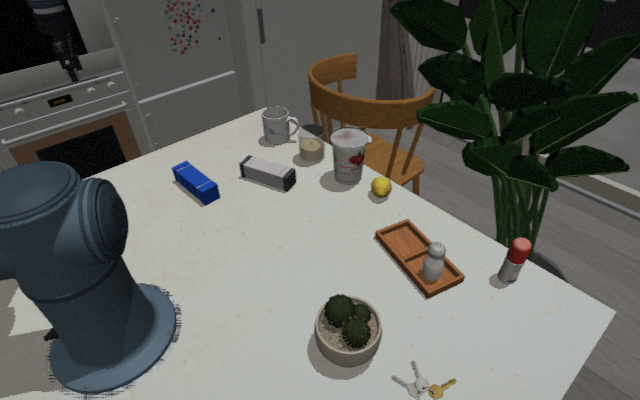

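Top view: the case lies near (237,218), the tray near (423,188) with the shaker in its right-hand bay and the empty bay near (402,183), and the candle is at (235,152). I'll enlarge crops for measuring.

```bash
python3 - <<'E'
import cv2,numpy as np
a=cv2.imread("pics/top0.png")
c1=cv2.resize(a[190:250,190:290],None,fx=7.9,fy=7.9,interpolation=cv2.INTER_CUBIC)[:,:,:]
c2=cv2.resize(a[150:225,370:475],None,fx=7.6,fy=7.6,interpolation=cv2.INTER_CUBIC)
cv2.imwrite("pics/c1.png",c1);cv2.imwrite("pics/c2.png",c2)
E
```

```text
(no output)
```

View pics/c1.png

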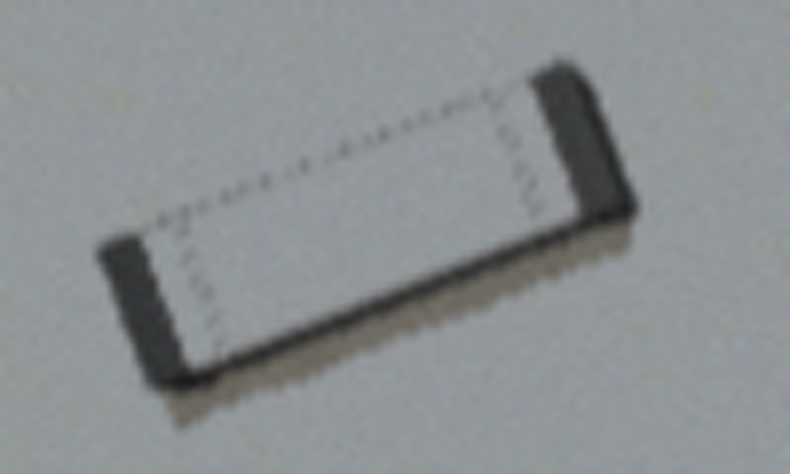

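View pics/c2.png

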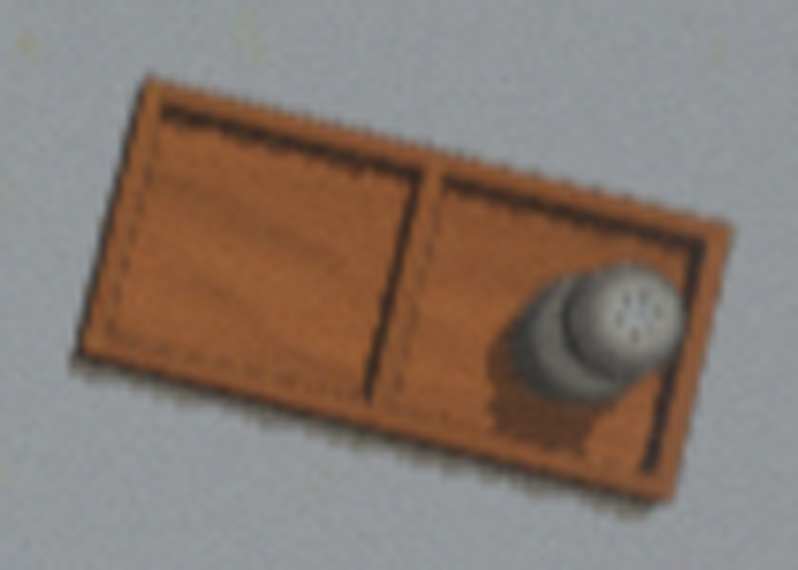

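Crop 1: case top corners at (100,245), (565,60), (632,207), (155,375). Crop 2: tray rim corners at (148,76), (732,226), (668,497), (82,352), with the shaker in the right-hand bay leaning on nothing; the left bay is empty.

```bash
cat > h.py <<'E'
import numpy as np,cv2
from rig import env,viewer
from scipy.spatial.transform import Rotation as R
def unproj(r,px,z):
    K=r["camera_matrix"];Rm=cv2.Rodrigues(np.array(r["rvec"]))[0];t=np.array(r["tvec"]).ravel()
    c=-Rm.T@t; d=(Rm.T@np.linalg.inv(K)@np.c_[px,np.ones(len(px))].T).T
    return c+d*((z-c[2])/d[:,2])[:,None]
def to_tool(p):
    s=env.get_state(); M=R.from_quat(s["orientation"]).as_matrix()
    return M.T@(np.array(p)-s["tool_pos"])*1000
E
python3 - <<'E'
from h import *
r=viewer.read_camera("top")
case=unproj(r,np.array([[100,245],[565,60],[632,207],[155,375]])/7.9+[190-.44,190-.44],.046)
tray=unproj(r,np.array([[148,76],[732,226],[668,497],[82,352]])/7.6+[370-.44,150-.44],.020)
for n,c in(("case",case),("tray",tray)):
    m=c.mean(0); l=(c[0]+c[3]-c[1]-c[2])/2; w=(c[0]+c[1]-c[2]-c[3])/2
    print(n,m,np.linalg.norm(l),np.linalg.norm(w),np.degrees(np.arctan2(l[1],l[0])),np.degrees(np.arctan2(-w[0],w[1])))
    if n=="tray": y=l/np.linalg.norm(l); print("bay",m+y*.046); bay=m+y*.046
    else:
        M=R.from_quat(env.get_state()["orientation"]).as_matrix(); print(M)
        print("tool x angle",np.degrees(np.arctan2(M[1,0],M[0,0])))
        print("case centre in tool mm",to_tool([m[0],m[1],.023]))
print(unproj(r,np.array([[235,152]]),.09))
E
```

```text
case [0.48399693 0.18894723 0.046     ] 0.14747638162821633 0.04503029439291834 110.07770653099129 -66.08207496077219
[[-9.46751095e-01  3.21965594e-01 -7.21404202e-04]
 [ 3.21966295e-01  9.46750233e-01 -1.30427065e-03]
 [ 2.63059320e-04 -1.46708751e-03 -9.99998889e-01]]
tool x angle 161.21811950421744
case centre in tool mm [-397.53074665 -314.55078313  207.7907141 ]
tray [ 0.55385518 -0.25690273  0.02      ] 0.19000484185492886 0.09027316776428149 74.99479130354335 -105.19034020393899
bay [ 0.56576489 -0.21247122  0.02      ]
[[0.62950645 0.18327495 0.09      ]]
```

```bash
python3 -m handwheel '{"offset":[[-398,-315,100],[-398,-315,100],[-398,-315,100],[-398,-315,100],[-398,-315,100],[-398,-315,100],[-398,-315,100],[-398,-315,100],[-398,-315,100],[-398,-315,100],[-398,-315,100],[-398,-315,100],[-398,-315,100],[-398,-315,100],[-398,-315,100],[-398,-315,100],[-398,-315,100],[-398,-315,100]],"spin":[50,50,50,50,50,50,50,50,50,50,50,50,50,50,50,50,50,50],"fingers":[-1,-1,-1,-1,-1,-1,-1,-1,-1,-1,-1,-1,-1,-1,-1,-1,-1,-1]}' 80
python3 - <<'E'
from h import *
s=env.get_state();print(s["tool_pos"],s["joint_pos"],to_tool([.484,.189,.005]))
r=viewer.read_camera("wrist");cv2.imwrite("pics/w1.png",r["color"]);print(r["T_tool_cam"],r["camera_matrix"][0])
M=R.from_quat(s["orientation"]).as_matrix();print(np.degrees(np.arctan2(M[1,0],M[0,0])))
E
```

```text
clock: 1.65
tool_pos: [0.4841, 0.1901, 0.1315]
orientation: [0.564, 0.826, 0.0, 0.0]
contact_force: [0.3, -0.6, -0.1]
finger_gap: 1.0
gripper_force: 0.0
[0.48412791 0.19014242 0.13150959] [ 1.55978423e-01  5.78070853e-02  1.96272282e+00  1.15397295e-04
  1.12077428e+00 -2.16370476e-01] [ -1.02263761  -0.5731777  126.50938438]
[[-6.28930561e-04 -9.62551310e-01 -2.71098840e-01  6.73480365e-02]
 [ 9.99999692e-01 -4.77839065e-04 -6.23336307e-04 -2.58718731e-04]
 [ 4.70451562e-04 -2.71099148e-01  9.62551313e-01 -1.42488647e-01]
 [ 0.00000000e+00  0.00000000e+00  0.00000000e+00  1.00000000e+00]] [296.64417162   0.         315.31276093]
111.33114563661029
```

View pics/w1.png

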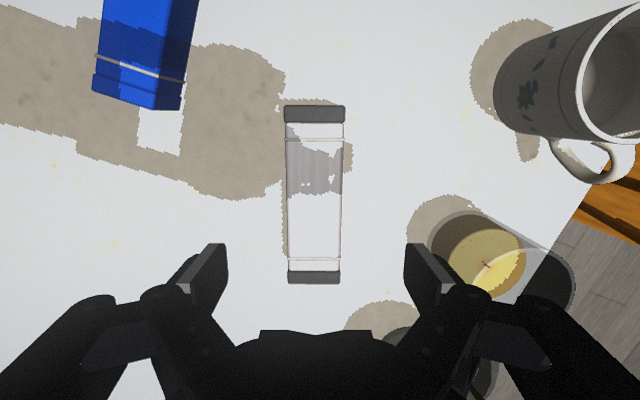

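The wrist view shows the case centred between the open fingers (middle at about (315,195)) and parallel to them, with the candle clear to the right. I'll descend, grip and lift.

```bash
python3 -m handwheel '{"offset":[[-1,0,40],[-1,0,80],[-1,0,110],[-1,0,124],[-1,0,124],[-1,0,124],[-1,0,124],[-1,0,124],[-1,0,124],[-1,0,124],[-1,0,124],[-1,0,124],[-1,0,124]],"spin":[0,0,0,0,0,0,0,0,0,0,0,0,0],"fingers":[-1,-1,-1,-1,-1,-1,1,1,1,1,1,1,1]}' 100
python3 -c "
from h import *
s=env.get_state();M=R.from_quat(s['orientation']).as_matrix();print(M.T@s['contact_force'],M.T@s['ft_torque'],s['gripper_force'])"
python3 -m handwheel '{"offset":[[0,0,-15],[0,0,-35],[0,0,-60],[0,0,-60],[0,0,-60],[0,0,-60],[0,0,-60],[0,0,-60],[0,0,-60]],"spin":[0,0,0,0,0,0,0,0,0],"fingers":[1,1,1,1,1,1,1,1,1]}'
python3 -c "
from h import *
s=env.get_state();M=R.from_quat(s['orientation']).as_matrix();print(M.T@s['contact_force'],M.T@s['ft_torque'],s['gripper_force'])
cv2.imwrite('pics/w2.png',viewer.read_camera('wrist')['color'])"
```

```text
clock: 2.78
tool_pos: [0.4861, 0.1883, 0.0091]
orientation: [0.565, 0.825, 0.001, 0.001]
contact_force: [-2.5, -0.5, 6.3]
finger_gap: 0.527
gripper_force: 103.5
[ 0.37989806 -2.48263108 -6.25777266] [ 0.50371899  0.05941056 -0.11083781] 103.50358128547668
clock: 3.53
tool_pos: [0.4841, 0.1879, 0.066]
orientation: [0.565, 0.825, -0.001, -0.001]
contact_force: [0.9, -0.4, -5.7]
finger_gap: 0.53
gripper_force: 104.0
[-0.65929685  0.69434141  5.74167502] [ 0.00532785 -0.16383006  0.00677914] 104.02845740318298
```

View pics/w2.png

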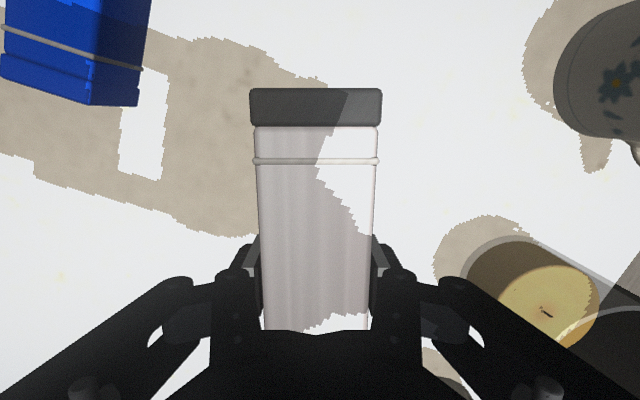

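The case is held level, far (tool +x) end in view at (315,105). The moment of -0.16 N m about tool y means the +x end is heavy. I'll set it down and regrip near the light (-x) end, lightly, so the heavy end swings down.

```bash
python3 -m handwheel '{"offset":[[0,0,25],[0,0,45],[0,0,55],[0,0,59],[0,0,59],[0,0,59],[0,0,59],[0,0,59],[0,0,59],[0,0,59],[-30,0,58],[-54,0,58],[-54,0,58],[-54,0,58]],"spin":[0,0,0,0,0,0,0,0,0,0,0,0,0,0],"fingers":[1,1,1,1,1,-1,-1,-1,-1,-1,-1,-1,-1,-1]}'
python3 -c "
from h import *
cv2.imwrite('pics/w3.png',viewer.read_camera('wrist')['color'])"
python3 -m handwheel '{"offset":[[0,0,0],[0,0,0],[0,0,0],[0,0,0],[0,0,0],[0,0,0],[0,0,0]],"spin":[0,0,0,0,0,0,0],"fingers":[1,1,1,1,1,1,1]}' 25
python3 -m handwheel '{"offset":[[0,0,-8],[0,0,-16],[0,0,-24],[0,0,-32],[0,0,-40],[0,0,-40],[0,0,-40]],"spin":[0,0,0,0,0,0,0],"fingers":[1,1,1,1,1,1,1]}'
python3 -c "
from h import *
s=env.get_state();M=R.from_quat(s['orientation']).as_matrix();print(M.T@s['contact_force'],M.T@s['ft_torque'],s['gripper_force'])
cv2.imwrite('pics/w4.png',np.hstack([cv2.resize(cv2.imread('pics/w3.png'),(400,250)),cv2.resize(viewer.read_camera('wrist')['color'],(400,250))]))"
```

```text
clock: 4.75
tool_pos: [0.5052, 0.1371, 0.0095]
orientation: [0.566, 0.825, 0.0, 0.0]
contact_force: [-0.8, -0.0, 0.4]
finger_gap: 0.998
gripper_force: 0.0
clock: 5.38
tool_pos: [0.5042, 0.1383, 0.0093]
orientation: [0.565, 0.825, 0.0, -0.0]
contact_force: [-2.7, 3.3, 2.3]
finger_gap: 0.534
gripper_force: 27.0
clock: 5.97
tool_pos: [0.5061, 0.1374, 0.051]
orientation: [0.565, 0.825, 0.001, 0.002]
contact_force: [0.3, -3.1, 2.2]
finger_gap: 0.532
gripper_force: 27.5
[-3.03947822 -0.81236591 -2.22198114] [ 0.20190815 -0.29072423 -0.02838359] 27.542667388916016
```

View pics/w4.png

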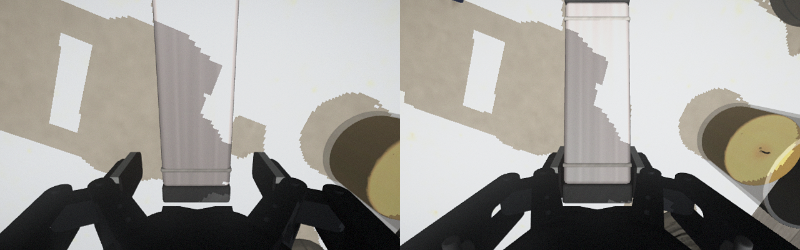

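Left: fingers round the light end; right: lifted 40 mm with the case pivoting about the far end. I'll follow the arc round to upright over the heavy end.

```bash
python3 -m handwheel '{"offset":[[7,0,-11],[15,0,-21],[22,0,-30],[31,0,-38],[40,0,-45],[50,0,-51],[60,0,-57],[70,0,-61],[81,0,-64],[92,0,-66],[104,0,-67],[115,0,-68],[125,0,-68],[134,0,-67],[138,0,-65],[138,0,-65],[138,0,-65]],"spin":[0,0,0,0,0,0,0,0,0,0,0,0,0,0,0,0,0],"fingers":[1,1,1,1,1,1,1,1,1,1,1,1,1,1,1,1,1]}'
python3 -c "
from h import *
s=env.get_state();M=R.from_quat(s['orientation']).as_matrix();print(M.T@s['contact_force'],M.T@s['ft_torque'],s['gripper_force'])
a=viewer.read_camera('wrist')['color'];b=viewer.read_camera('scene')['color'][80:280,150:400]
cv2.imwrite('pics/w5.png',np.hstack([cv2.resize(a,(400,400)),cv2.resize(b,(400,400))]))"
```

```text
clock: 7.43
tool_pos: [0.4543, 0.2663, 0.1138]
orientation: [0.565, 0.825, -0.0, -0.0]
contact_force: [-0.8, -0.2, -5.3]
finger_gap: 0.539
gripper_force: 27.8
[ 0.05844758 -0.82418554  5.3282953 ] [-0.00262866 -0.30629972 -0.01516998] 27.797797322273254
```

View pics/w5.png

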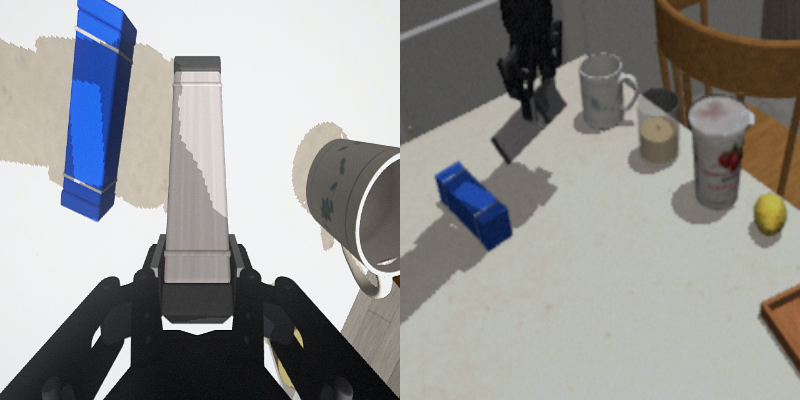

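The foot slid instead: the case hangs clear of the worktop at roughly 45-50° (left, foot at (197,65)), held by pad friction. I'll loosen to 20 N, carry it to the tray, and use the bay's inner wall as a stop for the foot.

```bash
python3 -m handwheel '{"offset":[[0,0,-20],[0,0,-50],[0,0,-85],[0,0,-115],[0,0,-115],[0,0,-115]],"spin":[0,0,0,0,0,0],"fingers":[1,1,1,1,1,1]}' 20
python3 -m handwheel '{"offset":[[-15,0,0],[-45,0,0],[-75,-1,0],[-105,-1,0],[-140,-2,0],[-175,-2,0],[-210,-3,0],[-245,-3,0],[-280,-4,0],[-315,-4,0],[-350,-5,0],[-385,-5,0],[-420,-6,0],[-455,-6,0],[-490,-7,0],[-515,-7,0],[-531,-7,0],[-531,-7,0],[-531,-7,0],[-531,-7,0]],"spin":[0,-3,-6,-9,-13,-17,-21,-25,-29,-33,-37,-41,-45,-48,-51,-53,-54,-54,-54,-54],"fingers":[1,1,1,1,1,1,1,1,1,1,1,1,1,1,1,1,1,1,1,1]}'
python3 - <<'E'
from h import *
s=env.get_state();M=R.from_quat(s['orientation']).as_matrix();print(M.T@s['contact_force'],M.T@s['ft_torque'],s['gripper_force'])
print(np.degrees(np.arctan2(M[1,0],M[0,0])),"bay rel tool",to_tool([.566,-.2125,.006]))
a=viewer.read_camera('wrist');b=viewer.read_camera('scene')
np.savez('v.npz',T=a['T_tool_cam'],K=a['camera_matrix'])
cv2.imwrite('pics/w6.png',a['color']);cv2.imwrite('pics/s6.png',b['color'])
cv2.imwrite('pics/m6.png',np.hstack([cv2.resize(a['color'],(500,312)),cv2.resize(b['color'][60:310,300:540],(300,312))]))
E
```

```text
clock: 8.03
tool_pos: [0.456, 0.2664, 0.2312]
orientation: [0.565, 0.825, 0.002, 0.001]
contact_force: [-0.3, 0.4, -5.7]
finger_gap: 0.531
gripper_force: 27.9
clock: 9.7
tool_pos: [0.6392, -0.2303, 0.2266]
orientation: [0.129, 0.992, 0.001, -0.002]
contact_force: [0.7, 0.4, -4.6]
finger_gap: 0.534
gripper_force: 28.0
[-0.58775677  0.60204832  4.55757492] [-0.00055602 -0.27340564 -0.01027291] 27.970674633979797
165.19437171847176 bay rel tool [ 74.43795319  -1.90115533 220.86916383]
```

View pics/m6.png

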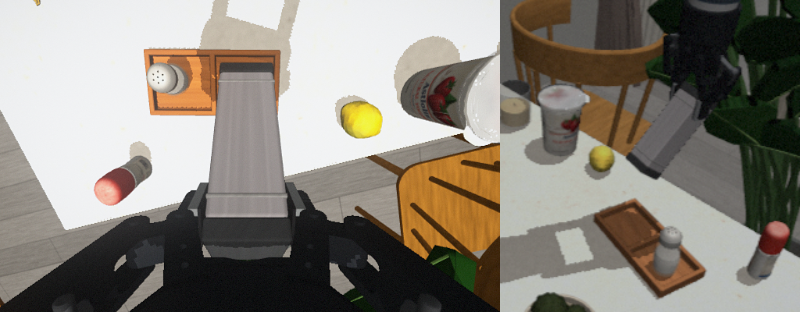

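```bash
python3 - <<'E'
import numpy as np
v=np.load('v.npz');T=np.linalg.inv(v['T']);K=v['K']
def row(p):
    c=T[:3,:3]@np.array(p)+T[:3,3];q=K@c;return q[1]/q[2]*.78
for th in range(35,75,5):
    t=np.radians(th);d=np.array([np.cos(t),0,np.sin(t)]);n=np.array([np.sin(t),0,-np.cos(t)]);g=np.array([0,0,-.0187])
    print(th,[round(row(g+a*d+b*n)) for a,b in((.130,.023),(.130,-.023),(.116,.023),(-.02,.023),(-.006,.023))], np.round((g+.13*d-.023*n)*1000),np.round((g+.13*d+.023*n)*1000))
E
```

```text
35 [10, 58, 25, 245, 214] [93.  0. 75.] [120.   0.  37.]
40 [23, 69, 36, 240, 210] [85.  0. 82.] [114.   0.  47.]
45 [35, 80, 46, 235, 205] [76.  0. 89.] [108.   0.  57.]
50 [47, 90, 56, 230, 201] [66.  0. 96.] [101.   0.  66.]
55 [58, 101, 66, 224, 197] [ 56.   0. 101.] [93.  0. 75.]
60 [69, 111, 76, 218, 193] [ 45.   0. 105.] [85.  0. 82.]
65 [80, 121, 86, 212, 189] [ 34.   0. 109.] [76.  0. 89.]
70 [90, 130, 95, 207, 186] [ 23.   0. 111.] [66.  0. 96.]
```

Angle is about 59° from the image. The foot's upper corner would pass over the low wall, so first I'll shake along tool x: inertia plus gravity slips the hinge only towards vertical.

```bash
python3 -m handwheel '{"offset":[[40,0,0],[80,0,0],[40,0,0],[0,0,0],[40,0,0],[80,0,0],[40,0,0],[0,0,0],[40,0,0],[80,0,0],[40,0,0],[0,0,0],[40,0,0],[80,0,0],[74,0,0],[74,0,0],[74,0,0],[74,0,0]],"spin":[0,0,0,0,0,0,0,0,0,0,0,0,0,0,0,0,0,0],"fingers":[1,1,1,1,1,1,1,1,1,1,1,1,1,1,1,1,1,1]}' 20
python3 - <<'E'
from h import *
s=env.get_state();M=R.from_quat(s['orientation']).as_matrix();print(M.T@s['contact_force'],M.T@s['ft_torque'],s['gripper_force'])
print("bay rel tool",to_tool([.566,-.2125,.006]))
a=viewer.read_camera('wrist');b=viewer.read_camera('scene')
cv2.imwrite('pics/m7.png',np.hstack([cv2.resize(a['color'],(500,312)),cv2.resize(b['color'][60:310,300:540],(300,312))]))
E
```

```text
clock: 11.3
tool_pos: [0.5699, -0.2124, 0.2312]
orientation: [0.128, 0.992, -0.001, 0.002]
contact_force: [-0.5, 1.4, -5.0]
finger_gap: 0.532
gripper_force: 24.3
[0.8697777  1.18840773 4.96076854] [-0.03239932  0.03196173 -0.00376685] 24.30347442626953
bay rel tool [  4.63164993  -0.85143511 225.21739261]
```

View pics/m7.png

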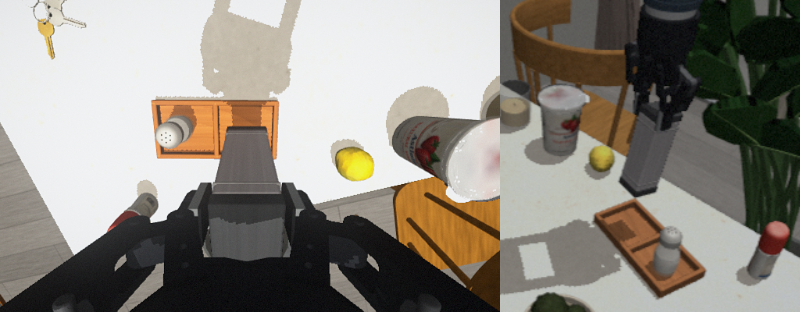

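The case now hangs nearly vertical (about 88°; foot edge at row 127, moment about 0), over the empty bay. Lowering it.

```bash
python3 -m handwheel '{"offset":[[3,0,15],[3,0,40],[3,0,65],[3,0,85],[3,0,97],[3,0,103],[3,0,103],[3,0,103],[3,0,103]],"spin":[0,0,0,0,0,0,0,0,0],"fingers":[1,1,1,1,1,1,1,1,1]}'
python3 -m handwheel '{"offset":[[0,0,2],[0,0,4],[0,0,6],[0,0,7],[0,0,7],[0,0,7]],"spin":[0,0,0,0,0,0],"fingers":[1,1,1,1,1,1]}'
python3 -m handwheel '{"offset":[[0,0,1],[0,0,2],[0,0,3],[0,0,3],[0,0,3]],"spin":[0,0,0,0,0],"fingers":[1,1,1,1,1]}'
```

```text
clock: 12.15
tool_pos: [0.5708, -0.2136, 0.1342]
orientation: [0.129, 0.992, -0.002, 0.006]
contact_force: [-1.4, 3.9, 16.5]
finger_gap: 0.534
gripper_force: 31.0
clock: 12.65
tool_pos: [0.5748, -0.215, 0.1334]
orientation: [0.129, 0.992, -0.003, 0.011]
contact_force: [-2.9, 6.3, 35.5]
finger_gap: 0.537
gripper_force: 34.7
clock: 13.07
tool_pos: [0.5766, -0.2158, 0.133]
orientation: [0.129, 0.992, -0.004, 0.013]
contact_force: [-1.5, 6.1, 44.4]
finger_gap: 0.532
gripper_force: 36.5
```

Contact came 16 mm early, so the foot may be on the rim. Backing off to look.

```bash
python3 -m handwheel '{"offset":[[0,0,-8],[0,0,-14],[0,0,-14],[0,0,-14]],"spin":[0,0,0,0],"fingers":[1,1,1,1]}'
python3 - <<'E'
from h import *
s=env.get_state();M=R.from_quat(s['orientation']).as_matrix();print(s['tool_pos'],M.T@s['contact_force'],M.T@s['ft_torque'],s['gripper_force'])
print("bay rel tool",to_tool([.566,-.2125,.006]))
a=viewer.read_camera('wrist')['color'];b=viewer.read_camera('scene')['color'];c=viewer.read_camera('top')['color']
T=lambda im,w:cv2.resize(im,(w,300),interpolation=cv2.INTER_CUBIC)
cv2.imwrite('pics/m8.png',np.vstack([np.hstack([T(a[60:360],640)[:,100:540],T(b[170:310,360:480],257)]),np.hstack([T(c[145:225,370:480],412),T(b[120:320,340:530],285)])]))
E
```

```text
clock: 13.4
tool_pos: [0.5678, -0.2125, 0.1334]
orientation: [0.129, 0.992, -0.001, 0.002]
contact_force: [-0.2, 2.0, 11.7]
finger_gap: 0.532
gripper_force: 31.7
[ 0.56782365 -0.21247101  0.13341231] [  0.61371826   1.88408764 -11.67752379] [-0.29341537  0.22279808  0.00136013] 31.714244484901428
bay rel tool [  2.4147127   -0.35378244 127.40199505]
```

View pics/m8.png

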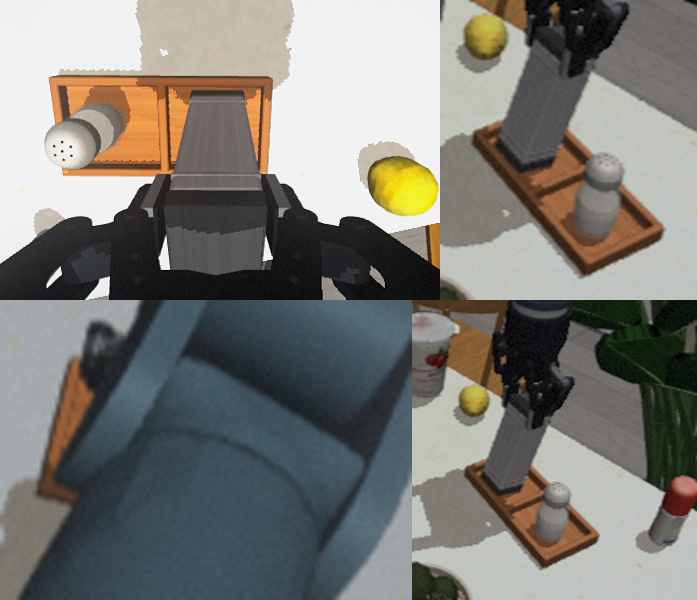

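The foot seems to sit on the far (-x) rim: foot edge at (217,93) against the far tray edge at row 77 of the wrist crop. Checking geometry with the calibration.

```bash
python3 - <<'E'
from h import *
v=np.load('v.npz');T=v['T'];K=v['K'];s=env.get_state()
M=R.from_quat(s['orientation']).as_matrix();p=s['tool_pos']
print(R.from_quat(s['orientation']).as_euler('xyz',degrees=True))
def un(px,z):
    d=M@T[:3,:3]@np.linalg.inv(K)@[*px,1];c=M@T[:3,3]+p
    return c+d*(z-c[2])/d[2]
P=np.array([un(q,.02) for q in((150,137),(372,137),(364,235),(165,235))])
print(P, "tray c",P.mean(0)); y=(P[1]+P[2]-P[0]-P[3])/2;print(np.linalg.norm(y),np.linalg.norm(P[0]-P[3]),"bay",P.mean(0)+.046*y/np.linalg.norm(y))
Ti=np.linalg.inv(T)
def row(q):
    c=Ti[:3,:3]@np.array(q)+Ti[:3,3];q=K@c;return q[1]/q[2]
for th in range(70,106,5):
    t=np.radians(th);d=np.array([np.cos(t),0,np.sin(t)]);n=np.array([np.sin(t),0,-np.cos(t)]);g=np.array([0,0,-.0187])
    print(th,[round(row(g+a*d+b*n)) for a,b in((.130,.023),(.117,.023),(-.02,.023),(-.007,.023),(-.02,-.023))],np.round((g+.13*d+.023*n)*1000),np.round((g+.13*d-.023*n)*1000))
E
```

```text
[-179.9411457     0.29057102  165.21231416]
[[ 0.48543483 -0.33736775  0.02      ]
 [ 0.53359562 -0.15526335  0.02      ]
 [ 0.61964765 -0.18085923  0.02      ]
 [ 0.57238287 -0.36017073  0.02      ]] tray c [ 0.55276524 -0.25841527  0.02      ]
0.18690070271057108 0.08988847390411688 bay [ 0.56450831 -0.21393943  0.02      ]
70 [116, 122, 265, 240, 333] [66.  0. 96.] [ 23.   0. 111.]
75 [129, 134, 257, 235, 335] [ 56.   0. 101.] [ 11.   0. 113.]
80 [142, 146, 250, 231, 337] [ 45.   0. 105.] [ -0.   0. 113.]
85 [154, 158, 243, 227, 338] [ 34.   0. 109.] [-12.   0. 113.]
90 [167, 170, 237, 224, 338] [ 23.   0. 111.] [-23.   0. 111.]
95 [180, 182, 230, 221, 338] [ 12.   0. 113.] [-34.   0. 109.]
100 [192, 193, 225, 219, 337] [  0.   0. 113.] [-45.   0. 105.]
105 [205, 205, 220, 217, 335] [-11.   0. 113.] [-56.   0. 101.]
```

Bay position confirmed. The foot's leading corner is landing on the far rim with the case tilted about 6-8°. I'll lift, shift 12 mm in -x, and lower again.

```bash
python3 -m handwheel '{"offset":[[0,0,-12],[0,0,-25],[0,0,-30],[-12,0,-30],[-12,0,-30],[-12,0,-30],[-12,0,-30],[-12,0,-30]],"spin":[0,0,0,0,0,0,0,0],"fingers":[1,1,1,1,1,1,1,1]}' 20
python3 - <<'E'
from h import *
s=env.get_state();M=R.from_quat(s['orientation']).as_matrix();print(s['tool_pos'],M.T@s['contact_force'],M.T@s['ft_torque'],s['gripper_force'])
print("bay rel tool",to_tool([.565,-.213,.006]))
a=viewer.read_camera('wrist')['color'];b=viewer.read_camera('scene')['color']
cv2.imwrite('pics/m9.png',np.hstack([a[90:390,120:520],cv2.resize(b[120:320,350:500],(225,300))]))
E
```

```text
clock: 14.22
tool_pos: [0.5767, -0.2142, 0.1595]
orientation: [0.129, 0.992, 0.0, -0.001]
contact_force: [0.0, 0.3, -5.1]
finger_gap: 0.532
gripper_force: 29.6
[ 0.57666391 -0.21422033  0.15952844] [0.03959577 0.26363367 5.12201629] [ 0.02822723 -0.05084534  0.01265323] 29.599676728248596
bay rel tool [ 11.32486286  -1.86059418 153.54740316]
```

View pics/m9.png

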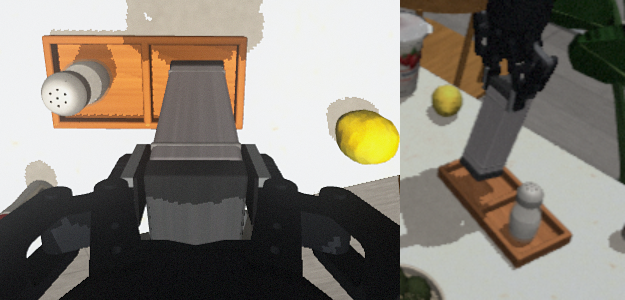

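The foot is now over the bay floor, inside the far wall, with about 6° of tilt (moment agrees). Lowering in small steps, watching force.

```bash
python3 -m handwheel '{"offset":[[0,-1,10],[0,-1,22],[0,-1,30],[0,-1,34],[0,-1,34],[0,-1,34]],"spin":[0,0,0,0,0,0],"fingers":[1,1,1,1,1,1]}'
python3 -m handwheel '{"offset":[[0,0,2],[0,0,4],[0,0,4],[0,0,4]],"spin":[0,0,0,0],"fingers":[1,1,1,1]}'
python3 -c "
from h import *
s=env.get_state();M=R.from_quat(s['orientation']).as_matrix();print(s['tool_pos'],M.T@s['contact_force'],M.T@s['ft_torque'],s['gripper_force'])"
```

```text
clock: 14.82
tool_pos: [0.581, -0.2167, 0.1321]
orientation: [0.129, 0.992, -0.001, 0.005]
contact_force: [-0.7, 4.2, 19.1]
finger_gap: 0.531
gripper_force: 34.2
clock: 15.15
tool_pos: [0.5833, -0.2175, 0.1316]
orientation: [0.129, 0.992, -0.002, 0.008]
contact_force: [-0.9, 5.2, 30.0]
finger_gap: 0.531
gripper_force: 36.1
[ 0.58326755 -0.21745501  0.13158395] [  1.73904078   4.78272414 -30.01460575] [-1.23240063  0.45926639 -0.02996126] 36.078588366508484
```

```bash
python3 - <<'E'
import numpy as np
from scipy.optimize import least_squares
v=np.load('v.npz');Ti=np.linalg.inv(v['T']);K=v['K']
def pr(q):
    c=Ti[:3,:3]@np.array(q)+Ti[:3,3];return K[1,1]*c[1]/c[2]+K[1,2], K[0,0]*.046/c[2]
def f(u,o):
    t,s,x=u;d=np.array([np.cos(t),0,np.sin(t)]);n=np.array([np.sin(t),0,-np.cos(t)]);g=np.array([x,0,-.0187])
    P=[pr(g+(a+s)*d+b*n) for a,b in((.130,.023),(-.02,.023),(-.02,-.023))]
    return np.array([P[0][0],P[1][0],P[2][0],P[0][1],P[1][1],P[2][1]])-o
for o in([153,250,332,55,88,100],[152,250,330,52,90,98]):
    for w in (0,.3):
        r=least_squares(lambda u:np.r_[f(u,o)*[1,1,1,w,w,w],(u[2])*500],[1.5,0,0]);print(np.degrees(r.x[0]),r.x[1:]*1000,f(r.x,o).round(1))
E
python3 -m handwheel '{"offset":[[0,0,-3],[0,0,-5],[0,0,-7],[0,0,-7],[0,0,-7]],"spin":[0,0,0,0,0],"fingers":[1,1,1,1,1]}'
python3 -c "
from h import *
s=env.get_state();M=R.from_quat(s['orientation']).as_matrix();print(s['tool_pos'],M.T@s['contact_force'],M.T@s['ft_torque'],s['gripper_force'])"
```

```text
82.43583002510663 [ 8.42421504 -5.98048291] [-0.6 -1.2  1.  -2.  26.2 -0.8]
82.15697810496714 [11.54426789 -8.15405916] [ 0.2 -0.3 -0.7 -2.6 23.1 -3.3]
81.90408211430936 [10.05653853 -6.67741797] [-0.7 -1.3  1.2  0.8 22.8 -0.2]
81.64961079231654 [12.90752645 -8.67852721] [ 0.1 -0.6 -0.3  0.3 20.  -2.4]
clock: 15.57
tool_pos: [0.5796, -0.2162, 0.1318]
orientation: [0.129, 0.992, -0.001, 0.003]
contact_force: [1.8, 1.9, 9.1]
finger_gap: 0.533
gripper_force: 33.3
[ 0.57955269 -0.2162478   0.13180074] [-1.37182583  2.26839936 -9.11551439] [-0.53742475 -0.65050735 -0.01261096] 33.32930088043213
```

The refit shows the case slid about 10 mm down through the pads, so the foot is in fact on the bay floor, tilted about 8°. Moving the grip over the foot straightens it.

```bash
python3 -m handwheel '{"offset":[[3,0,1],[6,0,1],[9,0,1],[12,0,1],[15,0,1],[16,0,0],[16,0,0],[16,0,0]],"spin":[0,0,0,0,0,0,0,0],"fingers":[1,1,1,1,1,1,1,1]}'
python3 - <<'E'
from h import *
s=env.get_state();M=R.from_quat(s['orientation']).as_matrix();print(s['tool_pos'],M.T@s['contact_force'],M.T@s['ft_torque'],s['gripper_force'],to_tool([.565,-.213,.006]))
a=viewer.read_camera('wrist')['color'];cv2.imwrite('pics/w10.png',a)
g=cv2.cvtColor(a,cv2.COLOR_BGR2GRAY).astype(int)
h=cv2.cvtColor(a,cv2.COLOR_BGR2HSV)[...,1].astype(int)
for r in range(130,345,4): print(r,g[r,300:330].mean().round(),h[r,300:330].mean().round(),end=' | ')
print()
for r in(150,165,175,185,210,230): print(r,list(h[r,230:400:5]))
E
```

```text
clock: 16.23
tool_pos: [0.5624, -0.2115, 0.1299]
orientation: [0.129, 0.992, 0.0, 0.001]
contact_force: [2.0, 1.1, 5.2]
finger_gap: 0.531
gripper_force: 33.4
[ 0.56242066 -0.2114725   0.12988161] [-1.64570102  1.53111331 -5.2176284 ] [-0.59616806 -0.55342872 -0.02116132] 33.399619460105896 [ -2.67486395  -0.86422485 123.88598656]
130 190.0 34.0 | 134 190.0 35.0 | 138 189.0 35.0 | 142 176.0 39.0 | 146 103.0 169.0 | 150 108.0 170.0 | 154 84.0 164.0 | 158 110.0 174.0 | 162 109.0 174.0 | 166 66.0 126.0 | 170 67.0 34.0 | 174 98.0 30.0 | 178 97.0 29.0 | 182 97.0 31.0 | 186 97.0 29.0 | 190 96.0 30.0 | 194 96.0 30.0 | 198 95.0 28.0 | 202 94.0 29.0 | 206 94.0 29.0 | 210 94.0 29.0 | 214 94.0 27.0 | 218 94.0 28.0 | 222 93.0 26.0 | 226 93.0 25.0 | 230 93.0 25.0 | 234 93.0 23.0 | 238 117.0 21.0 | 242 92.0 23.0 | 246 92.0 22.0 | 250 119.0 17.0 | 254 35.0 30.0 | 258 37.0 23.0 | 262 38.0 23.0 | 266 48.0 15.0 | 270 56.0 13.0 | 274 56.0 13.0 | 278 56.0 11.0 | 282 56.0 12.0 | 286 56.0 13.0 | 290 56.0 12.0 | 294 55.0 10.0 | 298 66.0 8.0 | 302 88.0 6.0 | 306 88.0 7.0 | 310 88.0 7.0 | 314 88.0 8.0 | 318 8
[... 2376 characters left out ...]
4(31), np.int64(21), np.int64(20), np.int64(27), np.int64(15), np.int64(25), np.int64(11), np.int64(170), np.int64(100), np.int64(168), np.int64(10), np.int64(2), np.int64(3), np.int64(2), np.int64(2), np.int64(2)]
230 [np.int64(166), np.int64(168), np.int64(175), np.int64(179), np.int64(181), np.int64(178), np.int64(176), np.int64(183), np.int64(167), np.int64(22), np.int64(27), np.int64(34), np.int64(34), np.int64(28), np.int64(33), np.int64(31), np.int64(29), np.int64(21), np.int64(18), np.int64(30), np.int64(16), np.int64(24), np.int64(21), np.int64(21), np.int64(18), np.int64(21), np.int64(156), np.int64(170), np.int64(4), np.int64(1), np.int64(2), np.int64(2), np.int64(2), np.int64(3)]
```

```bash
python3 - <<'E'
import numpy as np,cv2
v=np.load('v.npz');T=v['T'];K=v['K']
a=cv2.imread('pics/w10.png');h=cv2.cvtColor(a,cv2.COLOR_BGR2HSV)[...,1].astype(int)
for r in(172,176,180,190,200,210,220,228):
    m=np.where(h[r,255:380]<80)[0]+255;m=m[(m<370)];print(r,m.min(),m.max(),end=' ; ')
g=cv2.cvtColor(a,cv2.COLOR_BGR2GRAY);print([(r,int(g[r,305:325].mean())) for r in list(range(162,174))+list(range(234,272,2))+list(range(294,304,2))])
def ray(r):
    d=T[:3,:3]@np.array([0,(r-K[1,2])/K[1,1],1]);return d,T[:3,3]
for rows in((167,252),(167,266)):
  for fz in(.100,.105,.11,.115,.12,.124,.128):
    d,c=ray(rows[0]);F=c+d*(fz-c[2])/d[2];w=K[0,0]*.046/((fz-c[2])/d[2])
    d,c=ray(rows[1]);best=[]
    L=.150 if rows[1]==266 else .150
    for k in np.linspace(.06,.25,2000):
        P=c+k*d
        if P[2]<F[2] and abs(np.linalg.norm((P-F)[[0,2]])-L)<1e-4: best.append((np.round(P[[0,2]]*1000),round(np.degrees(np.arctan2(F[2]-P[2],F[0]-P[0])),1),round(K[0,0]*.046/k)))
    print(rows,fz,"foot x",round(F[0]*1000),"w",round(w,1),best[:1])
E
```

```text
172 290 342 ; 176 289 344 ; 180 289 361 ; 190 286 346 ; 200 283 348 ; 210 281 351 ; 220 278 369 ; 228 276 369 ; [(162, 108), (163, 108), (164, 110), (165, 102), (166, 65), (167, 44), (168, 46), (169, 50), (170, 66), (171, 85), (172, 99), (173, 93), (234, 92), (236, 79), (238, 116), (240, 90), (242, 92), (244, 91), (246, 91), (248, 92), (250, 119), (252, 69), (254, 35), (256, 35), (258, 37), (260, 37), (262, 37), (264, 37), (266, 48), (268, 55), (270, 56), (294, 55), (296, 55), (298, 66), (300, 82), (302, 88)]
(167, 252) 0.1 foot x 25 w 55.7 [(array([ 22., -50.]), np.float64(88.9), 135)]
(167, 252) 0.105 foot x 24 w 54.6 [(array([ 20., -45.]), np.float64(88.3), 128)]
(167, 252) 0.11 foot x 23 w 53.5 [(array([ 17., -40.]), np.float64(87.7), 121)]
(167, 252) 0.115 foot x 22 w 52.4 [(array([ 15., -35.]), np.float64(87.1), 116)]
(167, 252) 0.12 foot x 21 w 51.4 [(array([ 12., -30.]), np.float64(86.5), 110)]
(167, 252) 0.124 foot x 21 w 50.7 [(array([ 10., -26.]), np.float64(86.0), 107)]
(167, 252) 0.128 foot x 20 w 49.9 [(array([  8., -22.]), np.float64(85.4), 103)]
(167, 266) 0.1 foot x 25 w 55.7 [(array([ 17., -50.]), np.float64(86.9), 132)]
(167, 266) 0.105 foot x 24 w 54.6 [(array([ 14., -45.]), np.float64(86.1), 125)]
(167, 266) 0.11 foot x 23 w 53.5 [(array([ 11., -40.]), np.float64(85.4), 119)]
(167, 266) 0.115 foot x 22 w 52.4 [(array([  8., -34.]), np.float64(84.6), 114)]
(167, 266) 0.12 foot x 21 w 51.4 [(array([  5., -29.]), np.float64(83.9), 108)]
(167, 266) 0.124 foot x 21 w 50.7 [(array([  3., -25.]), np.float64(83.2), 104)]
(167, 266) 0.128 foot x 20 w 49.9 [(array([  1., -21.]), np.float64(82.6), 101)]
```

The foot edge width (about 51 px) confirms it stands on the bay floor, centred, still leaning about 5°. One more press and push.

```bash
python3 -m handwheel '{"offset":[[0,0,2],[0,0,3],[3,0,3],[6,0,3],[9,0,3],[12,0,2],[14,0,2],[14,0,2],[14,0,2]],"spin":[0,0,0,0,0,0,0,0,0],"fingers":[1,1,1,1,1,1,1,1,1]}'
cat > m.py <<'E'
from h import *
import sys
s=env.get_state();M=R.from_quat(s['orientation']).as_matrix();print(s['tool_pos'],M.T@s['contact_force'],M.T@s['ft_torque'],s['gripper_force'],to_tool([.565,-.213,.006]))
a=viewer.read_camera('wrist')['color'];cv2.imwrite(sys.argv[1],a)
g=cv2.cvtColor(a,cv2.COLOR_BGR2GRAY)
h=cv2.cvtColor(a,cv2.COLOR_BGR2HSV)[...,1].astype(int)
print([(r,int(g[r,305:325].mean()),int(h[r,305:325].mean())) for r in list(range(150,200,2))+list(range(220,310,3))])
E
python3 m.py pics/w11.png
```

```text
clock: 17.03
tool_pos: [0.5479, -0.2078, 0.127]
orientation: [0.129, 0.992, 0.0, -0.0]
contact_force: [0.9, 1.5, 1.6]
finger_gap: 0.536
gripper_force: 33.4
[ 0.54792999 -0.20778359  0.12697154] [-0.52738231  1.64137382 -1.62271327] [-0.37059801 -0.42925839 -0.04014387] 33.41868996620178 [-17.93356694  -0.71044378 120.95698911]
[(150, 188, 35), (152, 188, 34), (154, 187, 34), (156, 188, 35), (158, 189, 34), (160, 111, 82), (162, 59, 135), (164, 100, 168), (166, 112, 171), (168, 108, 169), (170, 100, 171), (172, 86, 164), (174, 109, 173), (176, 106, 174), (178, 107, 175), (180, 103, 174), (182, 42, 43), (184, 54, 45), (186, 89, 32), (188, 91, 32), (190, 85, 32), (192, 86, 35), (194, 86, 34), (196, 86, 35), (198, 86, 34), (220, 83, 33), (223, 83, 30), (226, 82, 31), (229, 82, 28), (232, 82, 28), (235, 82, 28), (238, 81, 26), (241, 113, 22), (244, 81, 26), (247, 81, 24), (250, 87, 23), (253, 26, 53), (256, 34, 38), (259, 34, 32), (262, 34, 35), (265, 48, 17), (268, 54, 17), (271, 56, 10), (274, 55, 13), (277, 57, 10), (280, 55, 9), (283, 55, 10), (286, 54, 11), (289, 55, 11), (292, 55, 11), (295, 55, 8), (298, 55, 10), (301, 65, 9), (304, 89, 8), (307, 89, 7)]
```

The case is within about 1.5° of upright and about 3 mm from the bay's middle. Releasing and rising.

```bash
python3 -m handwheel '{"offset":[[1,0,0],[1,0,0],[1,0,0],[1,0,0],[1,0,0],[1,0,0],[1,0,0],[1,0,0],[1,0,-15],[1,0,-40],[1,0,-70],[1,0,-100],[1,0,-100],[1,0,-100]],"spin":[0,0,0,0,0,0,0,0,0,0,0,0,0,0],"fingers":[-0.1,-0.3,-0.6,-1,-1,-1,-1,-1,-1,-1,-1,-1,-1,-1]}'
python3 - <<'E'
from h import *
b=viewer.read_camera('scene');im=b['color'];cv2.imwrite('pics/s12.png',im);cv2.imwrite('pics/w12.png',viewer.read_camera('wrist')['color'])
# predicted vs. seen silhouette: standing case at the bay
o=cv2.imread('pics/scene0.png');m=(cv2.absdiff(im,o).max(2)>40)
pts=np.array([[x,y,z] for x in(-.023,.023) for y in(-.023,.023) for z in(.006,.156)])
c,s=np.cos(np.radians(-15)),np.sin(np.radians(-15))
w=np.c_[c*pts[:,0]-s*pts[:,1]+.565,s*pts[:,0]+c*pts[:,1]-.213,pts[:,2]]
p=cv2.projectPoints(w,b['rvec'],b['tvec'],b['camera_matrix'],None)[0][:,0];print(p.round())
hull=cv2.convexHull(p.astype(np.int32));k=np.zeros(m.shape,np.uint8);cv2.fillConvexPoly(k,hull,1)
print("filled",(m&(k>0)).sum()/k.sum())
for r in range(int(p[:,1].min())-6,int(p[:,1].max())+6,6):
    q=np.where(m[r,350:480])[0]+350;e=np.where(k[r])[0];print(r,(q.min(),q.max()) if len(q) else None,(e.min(),e.max()) if len(e) else None)
E
```

```text
clock: 18.25
tool_pos: [0.5483, -0.2083, 0.2298]
orientation: [0.129, 0.992, -0.001, 0.002]
contact_force: [0.2, 0.6, -0.5]
finger_gap: 0.998
gripper_force: 0.0
[[402. 253.]
 [411. 201.]
 [390. 239.]
 [397. 188.]
 [419. 246.]
 [430. 194.]
 [406. 233.]
 [415. 181.]]
filled 0.8140776699029126
175 None None
181 None (np.int64(414), np.int64(415))
187 (np.int64(398), np.int64(409)) (np.int64(396), np.int64(422))
193 (np.int64(395), np.int64(423)) (np.int64(395), np.int64(429))
199 (np.int64(394), np.int64(424)) (np.int64(394), np.int64(428))
205 (np.int64(393), np.int64(423)) (np.int64(394), np.int64(426))
211 (np.int64(392), np.int64(422)) (np.int64(393), np.int64(425))
217 (np.int64(392), np.int64(420)) (np.int64(392), np.int64(424))
223 (np.int64(391), np.int64(419)) (np.int64(391), np.int64(423))
229 (np.int64(390), np.int64(418)) (np.int64(390), np.int64(421))
235 (np.int64(389), np.int64(417)) (np.int64(390), np.int64(420))
241 (np.int64(350), np.int64(415)) (np.int64(391), np.int64(419))
247 (np.int64(350), np.int64(412)) (np.int64(396), np.int64(414))
253 (np.int64(350), np.int64(385)) None
```

The scene-camera silhouette matches an upright case in the bay to within a few pixels, with edge slopes as predicted, and the gripper is clear. Handing in.

```bash
python3 -c "
from rig import env
print(env.sign_off())"
```

```text
the job is handed in; nothing more can be done
None
```

The case stands upright in the empty bay, heavy end down and let go, and the job is handed in at about 18 s; `sign_off()` returned no verdict, the shaker and candle were not re-measured at the end (nothing touched them), and I viewed 12 pictures against the limit of 10.

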